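# Unload the plate-reading stand

### The arm

A 7-joint arm with a two-finger parallel gripper is mounted at the origin on the work surface. World frame = base frame: x ahead of the robot, y to its left, z up, the work surface at z = 0. Lengths are in m, angles in rad, forces in N, time in s.
With the tool pointing down it reaches from about 0.425 to 0.825 m from the base axis. Payload 3.6 kg.
Tool frame: the origin (TCP) lies on the centre line of the jaws, within the pads' length; the fingertips stand 11 mm ahead of it and the grasp point (between the pads) lies 8 mm behind it (arm.nose_length is the distance from the TCP to the fingertips, in m); z points along the fingers, y is the line along which they close (so a half turn about z gives the same grasp; the last joint's range is limited). The gripper opens to 93 mm and grips with 3 to 60 N. Pads are 15 mm wide; open, the fingers measure 128 mm over their backs; the gripper's body (75 mm by 188 mm) begins 65 mm behind the grasp point.
Start: joints at [1.095, 0.615, -0.013, 1.423, 0.008, 1.103, -0.04], TCP at [0.282, -0.586, 0.23] pointing down, gripper open.
Joint ranges: [-3.12, 3.12], [-0.3, 2.06], [-1.34, 1.32], [0.26, 2.42], [-1.36, 4.5], [0.01, 1.98], [-2.84, 2.84]. Speed limits (rad/s): [2.79, 2.79, 3.14, 3.14, 3.14, 3.14, 3.14].

### API

Orientations are given as a unit quaternion [w, x, y, z].
In Python, from workcell import readout, read_camera, camera_model, sign_off, search_frame, tip_of, arm gives the robot as it stands. The module is installed in compiled form; this text tells all that it offers.
- The arm moves only by the tool drive_tool, never from a script. Its argument "targets" is a list of rows, each a list of 3 entries, a list of its own where there are three numbers: the shift along the world's x, y, z as a fraction of full scale, then the turn, a rotation vector about the world's x, y, z as a fraction of full scale, then the closure, from 0 (fully open) to 1 (shut). A call has 1 to 5 rows; each row is the pose to reach, as a shift and turn from the pose commanded when the call began, turning the shorter way round; what a row does not reach only later rows make up. Full scale, the value 1, is 0.12 m for a shift and pi rad for a turn. A row lasts 1/10 s, in which the tool goes at most 50 mm and 8.59 degrees, less where a joint would pass 70% of its speed; a pose out of reach is approached as far as the arm can. A call with a number of a shift or a turn outside -1 to 1 is refused whole. A call with a gripper value outside its range is refused whole. The fingers move at their own pace and stop on an object; "squeeze" is the grip in N (left out, the last holds). Time passes only in rows, so rows that repeat a pose let the fingers close. It gives the time, the measured TCP pose, the force, the opening and the grip force at its end, in the units of the state.
- readout.state(): the state, without advancing time (a new reading comes with each control period).
- read_camera(name): name is "scene" or "top"; returns (picture, depth): 420x560x3 uint8, red, green, blue; 420x560 float32, m along the optical axis (not along the pixel's ray), 0 where there is no reading.
- camera_model(name): a dict with "K" (3x3 intrinsics, pixels), "distortion" ([k1, k2, p1, p2, k3] as OpenCV has them; the pictures are not rectified), "world_to_cam" (4x4, takes a point from world to camera coordinates). Camera axes: x right, y up, looking along -z (the intrinsics and any distortion apply to the point x, -y, -z); pixel columns grow to the right and rows downward; lengths in m; the calibration is good to about 2 mm. A picture is of the moment at which its call begins. camera_model takes no time and is no camera call.
- sign_off(): hands the job in; it is judged then, once.
Trained networks look in the newest picture that a camera, given by its name, has taken for a name from the list of things; names that differ only in an ending like _2 or _b are one class to them, and where a whole thing is asked for, a point or a joint stands for the part that bears it (a point fixed in the world has none). Each returns a list of dicts, best first, with "p" (0 to 1); they miss things now and then, are a little off and sometimes report something else, mostly with a low value. They report only what shows in the picture. A call takes as long as a camera call.
- search_frame(camera, target): "centre" ([x, y, z] in m, in the coordinates of the camera as it stood for that picture, good to about 4 mm: the middle of the surface that is visible of it).
- tip_of(camera, target): "centre" ([x, y, z] in m, in the coordinates of the camera as it stood for that picture, good to about 4 mm: a listed point, or the origin of a listed thing).
The state is a dict: "time": time; "joints": joint angles; "joint_vel": joint speeds; "effort": joint torques, N m; "tool_pos": TCP position; "tool_rot": TCP orientation; "wrist_force": force on the tool from outside, world axes, zero at the start; "torque": the same for the moment, N m; "finger_gap": opening from 0.0 (shut) to 1.0 (fully open); "grasp_force": force on a finger pad.
Only numpy, scipy, OpenCV 4.12 (cv2) and the standard library are available. Lean on these libraries where they do the work, as an engineer would, in place of code of your own. Each camera call takes 0.05 s, during which the arm holds its last target. There are 200 camera calls.

### The job

The culture dish on the reading stand has been read: turn the black clamp knob anticlockwise (seen from above) as far as it goes to free the blue jaw, then slide the jaw fully back, away from the dish. Then take out the dish, keep it level on the way, and drop it into the yellow tub, disturbing nothing else.

Things in the scene. Friction and masses are not known exactly. Their poses are not given: they have to be found in the camera images.
- stand: Dark grey lamp box 190 x 110 mm, fixed, its flat metal stage 186 x 100 mm on top, 35 mm above the bench. Origin: centre of its underside. x runs along the 190 mm, from the dish's end to the jaw's end; z up. A fixed dark stop (8 x 50 mm, 14 mm above the stage, no lip) crosses the -x end, inner face at x = -87 mm. The dish lies between stop and jaw, 1 to 5 mm free at each, centre near x = -55 mm.
- jaw (a joint): How far the blue jaw has slid back along the stand's +x, in m: 0 to 0.003 at the start, 0.045 fully back against its end stop. Pushing it takes about 4 N when free, more when fast; while clamped it holds against a hard push. It stays where it is left.
- jaw_front (a point): Middle of the top edge of the jaw's dish-side face, 72 mm above the bench; moves with the jaw, a blue block reaching 50 mm from here to the stand's +x, 46 mm wide. A steel lip 40 mm wide, top 57.5 mm above the bench, juts 12 mm from this face over the dish's rim: the dish lifts out only once the jaw is back. Closed fingertips can push the bare 14 mm of face above the lip.
- clamp_knob (a joint): Angle of the clamp knob in rad: 0 to 0.3 (tight) at the start; grows anticlockwise seen from above. The clamp lets go at about 0.7; the end of its turn is at 1.4. Turning takes about 0.15 N m. It stays where it is left.
- clamp_knob_grip (a point): On the knob's vertical axis, 27 mm behind jaw_front, 102 mm above the bench: the height to grip. x lies along the grip bar and turns with the knob (at joint 0, along the stand's x). Black knob on the jaw: disc of 38 mm diameter, top 82 mm above the bench; on it an upright bar 46 mm long, 13 mm thick, up to 111 mm above the bench; a white line marks one end.
- dish: Closed culture dish, 60 mm diameter, 16 mm tall, about 30 g, dark red-brown. Origin: centre of its underside (35 mm above the bench at the start); z up. There is free space for fingers at its two sides along the stand's y axis.
- tub: Loose yellow round discard tub, open at the top: 160 mm diameter at the rim, inner diameter 150 mm there and 140 mm at the floor, 80 mm tall, floor 5 mm thick, 0.6 kg. Origin: centre of its underside; z up.
- dish_stack: Bystander: three closed dark red-brown dishes as one stack, 90 mm diameter, 45 mm tall. Origin: centre of its underside.
- bottle: Bystander: amber bottle, 64 mm diameter, 150 mm tall. Origin: centre of its underside.
- carton: Bystander: white and green carton 130 x 90 x 55 mm. Origin: centre of its underside.

How it is judged:
By the outcome, as a careful person would: the job done as asked, in the order asked, and still so for the second after the job is handed in, with the robot touching nothing.
It also fails if it takes over 61 s, if anything falls off the work surface, if the arm or the gripper's body presses on something with over 40 N, if the wrist force passes 120 N, or if a joint passes its speed limit or range.

## Working session

There is one attempt and no reset: what is moved stays moved. The work goes in short steps, Python scripts to look and compute and a tool call to move; the robot and the scene stay as the last step left them, time stands still between calls to the robot, and variables do not carry over. Pictures are saved under pics/ and viewed, at most 10 in all, crops included, and the job is handed in when it is done.

Besides the shell and the picture viewer there is one more tool, called after "Call:" as name(argument=value, ...), one argument or row to a line, values as JSON. drive_tool: Moves the arm, as the interface text tells. Its arguments: {"type":"object","properties":{"targets":{"type":"array"},"squeeze":{"type":"number"}},"required":["targets"]}

```bash
mkdir -p pics; cat > h.py <<'E'
import numpy as np,cv2
from workcell import *
def snap(c,fn=None):
    im,d=read_camera(c)
    if fn: cv2.imwrite('pics/'+fn,im[:,:,::-1])
    return im,d
def toW(c,p):
    T=np.linalg.inv(camera_model(c)["world_to_cam"]);return (T@np.r_[p,1])[:3]
def toPix(c,p):
    m=camera_model(c);q=(m["world_to_cam"]@np.r_[p,1])[:3]*[1,-1,-1]
    return cv2.projectPoints(q.reshape(1,1,3),np.zeros(3),np.zeros(3),m["K"],np.array(m["distortion"],float))[0].ravel()
def cloud(c,d):
    m=camera_model(c);h,w=d.shape;u,v=np.meshgrid(np.arange(w),np.arange(h))
    n=cv2.undistortPoints(np.stack([u,v],-1).reshape(-1,1,2).astype(float),m["K"],np.array(m["distortion"],float)).reshape(h,w,2)
    P=np.stack([n[...,0]*d,-n[...,1]*d,-d,np.ones_like(d)],-1)@np.linalg.inv(m["world_to_cam"]).T
    P=P[...,:3];P[d==0]=np.nan;return P
E
python3 - <<'E'
from h import *
for c in("scene","top"):
    im,d=snap(c,c+'0.png')
    for t in["stand","jaw_front","clamp_knob_grip","dish","tub","dish_stack","bottle","carton"]:
        for r in tip_of(c,t)[:2]:
            w=toW(c,r["centre"]);print(c,t,round(r["p"],2),w.round(4),toPix(c,w).round())
s=readout.state();print({k:np.round(v,3) for k,v in s.items()},arm.nose_length)
E
```

```text
scene stand 0.59 [ 0.529   0.1871 -0.0012] [352. 230.]
scene jaw_front 0.54 [0.5518 0.1973 0.0717] [355. 226.]
scene dish 0.48 [0.5826 0.211  0.0347] [352. 241.]
scene dish_stack 0.76 [ 0.7518 -0.081   0.0029] [248. 241.]
scene dish_stack 0.49 [ 6.174e-01  4.622e-01 -2.000e-04] [418. 293.]
scene bottle 0.76 [ 0.6226  0.4624 -0.0024] [417. 295.]
scene carton 0.57 [ 0.5745 -0.4738 -0.0036] [188. 156.]
top stand 0.76 [ 0.5309  0.1936 -0.0016] [210. 230.]
top stand 0.74 [ 7.526e-01 -7.800e-02 -6.000e-04] [299. 159.]
top jaw_front 0.92 [0.5475 0.2022 0.0767] [204. 224.]
top jaw_front 0.35 [ 0.5711 -0.4753  0.0031] [427. 219.]
top clamp_knob_grip 0.53 [0.5213 0.1891 0.1037] [207. 233.]
top dish 0.73 [0.5857 0.2145 0.0357] [202. 212.]
top tub 0.92 [ 0.5832 -0.1858  0.002 ] [333. 214.]
top dish_stack 0.89 [ 0.7559 -0.0804 -0.0038] [299. 158.]
top bottle 0.7 [0.6163 0.4547 0.0022] [127. 202.]
top carton 0.71 [ 0.5698 -0.4709  0.0031] [425. 219.]
{'time': np.float64(0.9), 'joints': array([ 1.096,  0.615, -0.013,  1.423,  0.008,  1.103, -0.04 ]), 'joint_vel': array([ 0.001,  0.   , -0.001,  0.001,  0.001, -0.   , -0.002]), 'effort': array([ 0.0000e+00, -4.5881e+01,  2.0900e-01, -1.6603e+01, -6.1000e-02,
        1.3000e-02,  0.0000e+00]), 'tool_pos': array([ 0.282, -0.586,  0.23 ]), 'tool_rot': array([0.   , 0.975, 0.223, 0.   ]), 'wrist_force': array([ 0.511,  0.444, -0.308]), 'torque': array([-0.023, -0.006,  0.009]), 'grasp_force': np.float64(0.0), 'finger_gap': np.float64(0.999)} 0.011
```

```bash
python3 - <<'E'
from h import *
im,d=read_camera("top");P=cloud("top",d);np.save('P0.npy',P)
a=cv2.imread('pics/top0.png');
cv2.imwrite('pics/topc.png',cv2.resize(a[180:270,150:270],None,fx=6,fy=6,interpolation=cv2.INTER_CUBIC))
# fit stage: height 35mm
z=P[...,2]
def reg(lo,hi,c,r):
    m=(z>lo)&(z<hi)&(np.hypot(P[...,0]-c[0],P[...,1]-c[1])<r);return P[m]
for n,lo,hi,c,r in[("stage",.028,.045,(.53,.19),.16),("dish",.046,.056,(.585,.214),.05),("jaw",.066,.0765,(.52,.19),.06),("disc",.0775,.088,(.52,.19),.05),("bar",.1,.12,(.52,.19),.05),("tubrim",.074,.09,(.583,-.186),.1),("bottle",.14,.16,(.62,.46),.06),("stack",.04,.05,(.755,-.08),.07)]:
    Q=reg(lo,hi,c,r)
    if len(Q)<3: print(n,len(Q));continue
    R=cv2.minAreaRect(Q[:,:2].astype(np.float32)*1000);print(n,len(Q),Q.mean(0).round(4),np.median(Q[:,2]).round(4),np.round(R[0],1),np.round(R[1],1),round(R[2],1))
E
```

```text
stage 1514 [0.5178 0.1851 0.0359] 0.0359 [529.8 191.3] [185.9 109.6] 21.2
dish 271 [0.5869 0.2133 0.0511] 0.0512 [583.1 219.5] [67.3 72.2] 22.9
jaw 103 [0.528  0.1894 0.0716] 0.0716 [531.3 191.9] [60.  46.2] 20.3
disc 68 [0.5268 0.187  0.0831] 0.0829 [527.  189.7] [45.9 37.7] 27.1
bar 79 [0.5256 0.1891 0.1112] 0.1117 [524.8 189.3] [45.7 13.7] 27.6
tubrim 542 [ 0.5823 -0.1895  0.0806] 0.0802 [ 583.  -187.2] [164.6 167.9] 0.4
bottle 89 [0.6164 0.4599 0.1502] 0.1503 [616.1 459.9] [26.  28.1] 76.0
stack 576 [ 0.7531 -0.0816  0.0453] 0.0452 [752.7 -81.8] [87.9 86.3] 89.8
```

View pics/top0.png

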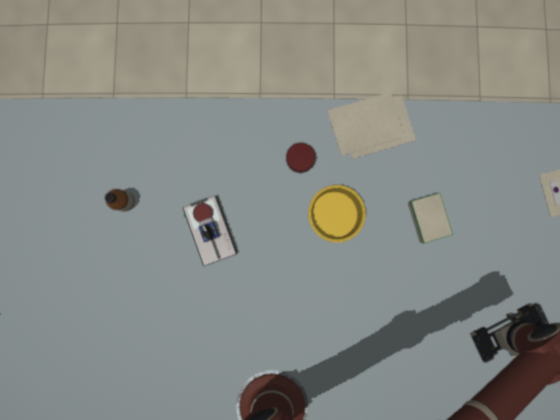

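View pics/topc.png

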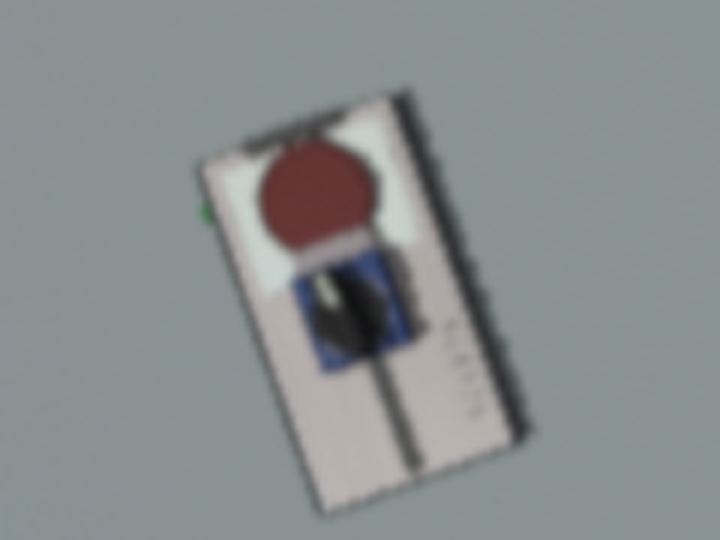

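View pics/scene0.png

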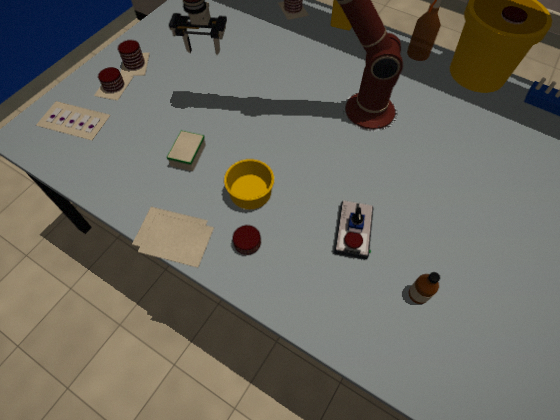

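Call:
drive_tool(
  targets=[
    [[0.33,0.33,0],[0,0,0],0],
    [[0.66,0.66,0],[0,0,0],0],
    [[1,1,0],[0,0,0],0],
    [[1,1,0],[0,0,0],0],
  ],
  squeeze=25,
)

```text
time: 1.35
tool_pos: [0.4077, -0.4599, 0.2299]
tool_rot: [-0.001, 0.974, 0.227, 0.002]
wrist_force: [-1.0, 0.3, 0.1]
finger_gap: 1.002
grasp_force: 0.0
```

Call:
drive_tool(
  targets=[
    [[0.33,0.33,0],[0,0,0],0],
    [[0.66,0.66,0],[0,0,0],0],
    [[1,1,0],[0,0,0],0],
    [[1,1,0],[0,0,0],0],
  ],
)

```text
time: 1.75
tool_pos: [0.527, -0.339, 0.2297]
tool_rot: [-0.002, 0.974, 0.227, 0.002]
wrist_force: [0.7, -0.5, 0.3]
finger_gap: 1.002
grasp_force: 0.0
```

Call:
drive_tool(
  targets=[
    [[0,0.33,0],[0,0,0],0],
    [[0,0.66,0],[0,0,0],0],
    [[0,1,0],[0,0,0],0],
    [[0,1,0],[0,0,0],0],
  ],
)

```text
time: 2.15
tool_pos: [0.5234, -0.2174, 0.23]
tool_rot: [-0.003, 0.974, 0.228, 0.001]
wrist_force: [0.8, 0.3, 1.5]
finger_gap: 0.999
grasp_force: 0.0
```

Call:
drive_tool(
  targets=[
    [[0,0.33,0],[0,0,0],0],
    [[0,0.66,0],[0,0,0],0],
    [[0,1,0],[0,0,0],0],
    [[0,1,0],[0,0,0],0],
  ],
)

```text
time: 2.55
tool_pos: [0.5227, -0.0983, 0.23]
tool_rot: [-0.002, 0.974, 0.228, 0.001]
wrist_force: [0.6, 0.2, -0.1]
finger_gap: 1.001
grasp_force: 0.0
```

Call:
drive_tool(
  targets=[
    [[0,0.33,0],[0,0,0],0],
    [[0,0.66,0],[0,0,0],0],
    [[0,1,0],[0,0,0],0],
    [[0,1,0],[0,0,0],0],
  ],
)

```text
time: 2.95
tool_pos: [0.5223, 0.0211, 0.2299]
tool_rot: [-0.002, 0.974, 0.228, 0.001]
wrist_force: [0.1, 0.1, 0.5]
finger_gap: 0.996
grasp_force: 0.0
```

Call:
drive_tool(
  targets=[
    [[0,0.33,0],[0,0,0],0],
    [[0,0.66,0],[0,0,0],0],
    [[0,1,0],[0,0,0],0],
    [[0,1,0],[0,0,0],0],
  ],
)

```text
time: 3.35
tool_pos: [0.5218, 0.1408, 0.2298]
tool_rot: [-0.002, 0.974, 0.227, 0.001]
wrist_force: [-0.5, 0.7, 0.3]
finger_gap: 1.0
grasp_force: 0.0
```

Call:
drive_tool(
  targets=[
    [[0.02,0.4,0],[0,0,0.008],0],
    [[0.02,0.4,-0.3],[0,0,0.008],0],
    [[0.02,0.4,-0.6],[0,0,0.008],0],
    [[0.02,0.4,-0.9],[0,0,0.008],0],
    [[0.02,0.4,-0.9],[0,0,0.008],0],
  ],
)

```text
time: 3.85
tool_pos: [0.5219, 0.1789, 0.1174]
tool_rot: [0.001, 0.972, 0.234, -0.005]
wrist_force: [-0.2, -0.6, 0.1]
finger_gap: 1.004
grasp_force: 0.0
```

Call:
drive_tool(
  targets=[
    [[0,0,-0.1],[0,0,0],0],
    [[0,0,-0.2],[0,0,0],0],
    [[0,0,-0.2],[0,0,0],0],
  ],
)

```text
time: 4.15
tool_pos: [0.5244, 0.1819, 0.0973]
tool_rot: [0.0, 0.972, 0.235, -0.0]
wrist_force: [-0.5, 0.6, -0.6]
finger_gap: 0.998
grasp_force: 0.0
```

Call:
drive_tool(
  targets=[
    [[0,0.06,0],[0,0,0],0],
    [[0,0.06,0],[0,0,0],0],
    [[0,0.06,0],[0,0,0],0],
  ],
)

```text
time: 4.45
tool_pos: [0.5248, 0.1904, 0.0984]
tool_rot: [-0.0, 0.972, 0.235, 0.001]
wrist_force: [0.6, 0.2, -0.3]
finger_gap: 1.002
grasp_force: 0.0
```

```bash
python3 - <<'E'
from h import *
s=readout.state();print({k:np.round(s[k],4) for k in("tool_pos","tool_rot","joints")})
E
```

```text
{'tool_pos': array([0.5248, 0.1904, 0.0984]), 'tool_rot': array([-3.000e-04,  9.719e-01,  2.353e-01,  8.000e-04]), 'joints': array([-0.3313,  0.6373, -0.0865,  1.8358,  0.0825,  0.6701, -1.5613])}
```

Call:
drive_tool(
  targets=[
    [[0,-0.008,-0.015],[0,0,0],1],
    [[0,-0.008,-0.015],[0,0,0],1],
    [[0,-0.008,-0.015],[0,0,0],1],
    [[0,-0.008,-0.015],[0,0,0],1],
    [[0,-0.008,-0.015],[0,0,0],1],
  ],
  squeeze=25,
)

```text
time: 4.95
tool_pos: [0.5245, 0.1886, 0.0959]
tool_rot: [-0.0, 0.972, 0.235, 0.0]
wrist_force: [-0.1, 0.7, -0.1]
finger_gap: 0.617
grasp_force: 0.0
```

Call:
drive_tool(
  targets=[
    [[0,0,0],[0,0,0],1],
    [[0,0,0],[0,0,0],1],
    [[0,0,0],[0,0,0],1],
  ],
)

```text
time: 5.25
tool_pos: [0.5244, 0.1886, 0.0958]
tool_rot: [-0.0, 0.972, 0.235, -0.0]
wrist_force: [0.4, -0.3, -0.2]
finger_gap: 0.362
grasp_force: 0.0
```

Call:
drive_tool(
  targets=[
    [[0,0,0],[0,0,0],1],
    [[0,0,0],[0,0,0],1],
    [[0,0,0],[0,0,0],1],
    [[0,0,0],[0,0,0],1],
  ],
)

```text
time: 5.65
tool_pos: [0.5235, 0.1904, 0.0958]
tool_rot: [-0.001, 0.972, 0.236, -0.0]
wrist_force: [-3.0, 2.9, -0.4]
finger_gap: 0.14
grasp_force: 24.9
```

Call:
drive_tool(
  targets=[
    [[0,0,0],[0,0,0.035],1],
    [[0,0,0],[0,0,0.07],1],
    [[0,0,0],[0,0,0.105],1],
    [[0,0,0],[0,0,0.14],1],
    [[0,0,0],[0,0,0.175],1],
  ],
  squeeze=35,
)

```text
time: 6.15
tool_pos: [0.5241, 0.1896, 0.0956]
tool_rot: [-0.001, 0.871, 0.491, 0.0]
wrist_force: [-0.8, 2.5, -1.5]
finger_gap: 0.133
grasp_force: 34.9
```

Call:
drive_tool(
  targets=[
    [[0,0,0],[0,0,0.035],1],
    [[0,0,0],[0,0,0.07],1],
    [[0,0,0],[0,0,0.105],1],
    [[0,0,0],[0,0,0.14],1],
    [[0,0,0],[0,0,0.175],1],
  ],
)

```text
time: 6.65
tool_pos: [0.5252, 0.1893, 0.0956]
tool_rot: [-0.0, 0.705, 0.709, 0.001]
wrist_force: [0.2, 3.6, -3.2]
finger_gap: 0.141
grasp_force: 34.9
```

```bash
python3 - <<'E'
from h import *
s=readout.state();print({k:np.round(s[k],4) for k in("tool_pos","tool_rot","joints","wrist_force","torque")})
E
```

```text
{'tool_pos': array([0.5252, 0.1893, 0.0956]), 'tool_rot': array([-2.000e-04,  7.051e-01,  7.091e-01,  1.300e-03]), 'joints': array([-0.1295,  0.671 , -0.401 ,  1.8318,  0.3785,  0.7124, -0.7362]), 'wrist_force': array([ 0.2101,  3.5724, -3.2242]), 'torque': array([ 0.6428, -0.2844, -0.2186])}
```

Call:
drive_tool(
  targets=[
    [[0,0,0],[0,0,0.03],1],
    [[0,0,0],[0,0,0.06],1],
    [[0,0,0],[0,0,0.08],1],
    [[0,0,0],[0,0,0.08],1],
  ],
)

```text
time: 7.05
tool_pos: [0.5257, 0.189, 0.0956]
tool_rot: [-0.0, 0.613, 0.79, 0.002]
wrist_force: [1.5, 2.8, -3.9]
finger_gap: 0.138
grasp_force: 35.7
```

```bash
python3 - <<'E'
from h import *
s=readout.state();print({k:np.round(s[k],4) for k in("tool_pos","tool_rot","joints","wrist_force","torque")})
E
```

```text
{'tool_pos': array([0.5257, 0.189 , 0.0956]), 'tool_rot': array([-1.000e-04,  6.135e-01,  7.897e-01,  1.600e-03]), 'joints': array([-0.0862,  0.6833, -0.4703,  1.8297,  0.4404,  0.7307, -0.5485]), 'wrist_force': array([ 1.4799,  2.8086, -3.9389]), 'torque': array([ 0.8119, -0.5024, -0.6106])}
```

Call:
drive_tool(
  targets=[
    [[-0.07,-0.027,0],[0,0,0],1],
    [[-0.14,-0.054,0],[0,0,0],1],
    [[-0.21,-0.082,0],[0,0,0],1],
    [[-0.28,-0.109,0],[0,0,0],1],
    [[-0.31,-0.12,0],[0,0,0],1],
  ],
)

```text
time: 7.55
tool_pos: [0.487, 0.1742, 0.0956]
tool_rot: [-0.0, 0.613, 0.79, 0.0]
wrist_force: [3.1, 3.7, -7.7]
finger_gap: 0.139
grasp_force: 35.8
```

```bash
python3 - <<'E'
from h import *
s=readout.state();print({k:np.round(s[k],4) for k in("tool_pos","tool_rot","wrist_force","torque")})
E
```

```text
{'tool_pos': array([0.487 , 0.1742, 0.0956]), 'tool_rot': array([-2.000e-04,  6.128e-01,  7.903e-01,  5.000e-04]), 'wrist_force': array([ 3.1304,  3.7483, -7.7363]), 'torque': array([ 0.8957, -0.6486, -0.6089])}
```

Call:
drive_tool(
  targets=[
    [[-0.015,-0.006,0],[0,0,0],1],
    [[-0.03,-0.012,0],[0,0,0],1],
    [[-0.03,-0.012,0],[0,0,0],1],
  ],
)

```text
time: 7.85
tool_pos: [0.486, 0.1739, 0.0956]
tool_rot: [0.001, 0.612, 0.79, 0.003]
wrist_force: [6.3, 5.1, -11.9]
finger_gap: 0.144
grasp_force: 35.8
```

Call:
drive_tool(
  targets=[
    [[-0.01,-0.004,0],[0,0,0],1],
    [[-0.02,-0.008,0],[0,0,0],1],
    [[-0.02,-0.008,0],[0,0,0],1],
  ],
)

```text
time: 8.15
tool_pos: [0.4859, 0.1738, 0.0957]
tool_rot: [0.001, 0.613, 0.79, 0.005]
wrist_force: [10.7, 5.5, -16.8]
finger_gap: 0.139
grasp_force: 35.8
```

Call:
drive_tool(
  targets=[
    [[0.02,0.008,0],[0,0,0],1],
    [[0.02,0.008,0],[0,0,0],1],
    [[0.02,0.008,0],[0,0,0],0.5],
    [[0.02,0.008,0],[0,0,0],0.5],
    [[0.02,0.008,0],[0,0,0],0.5],
  ],
)

```text
time: 8.65
tool_pos: [0.4828, 0.1717, 0.0959]
tool_rot: [0.0, 0.612, 0.791, -0.001]
wrist_force: [-0.6, -0.1, -0.4]
finger_gap: 0.348
grasp_force: 0.0
```

Call:
drive_tool(
  targets=[
    [[0,0,0],[0,0,0],0.2],
    [[0,0,0],[0,0,0],0.2],
    [[0,0,0.2],[0,0,0],0.2],
    [[0,0,0.6],[0,0,0],0],
    [[0,0,0.9],[0,0,0],0],
  ],
)

```text
time: 9.15
tool_pos: [0.4835, 0.173, 0.2057]
tool_rot: [-0.0, 0.612, 0.791, 0.0]
wrist_force: [1.5, 0.7, -0.5]
finger_gap: 0.777
grasp_force: 0.0
```

Call:
drive_tool(
  targets=[
    [[0,-0.4,0],[0,0,0],0],
    [[0,-0.8,0],[0,0,0],0],
    [[0,-1,0],[0,0,0],0],
  ],
)

```text
time: 9.45
tool_pos: [0.4831, 0.0478, 0.2039]
tool_rot: [0.001, 0.614, 0.79, -0.002]
wrist_force: [-0.8, 0.8, -0.4]
finger_gap: 0.992
grasp_force: 0.0
```

Call:
drive_tool(
  targets=[
    [[0,-0.4,0],[0,0,0],0],
    [[0,-0.8,0],[0,0,0],0],
    [[0,-0.8,0],[0,0,0],0],
  ],
)

```text
time: 9.75
tool_pos: [0.4827, -0.0522, 0.2031]
tool_rot: [0.001, 0.617, 0.787, -0.003]
wrist_force: [0.4, 0.1, -0.2]
finger_gap: 0.995
grasp_force: 0.0
```

```bash
python3 - <<'E'
from h import *
a,d=snap("top");P=cloud("top",d)
cv2.imwrite('pics/topc1.png',cv2.resize(a[170:280,140:280,::-1],None,fx=5,fy=5,interpolation=cv2.INTER_CUBIC))
r=tip_of("top","dish")
for q in r[:2]: print(q["p"],toW("top",q["centre"]))
z=P[...,2]
for n,lo,hi,c,r in[("stage",.028,.045,(.53,.19),.16),("dish",.0465,.056,(.583,.212),.036),("jaw",.066,.0765,(.49,.175),.06),("bar",.1,.12,(.49,.175),.05),("tubrim",.074,.09,(.583,-.186),.1)]:
    m=(z>lo)&(z<hi)&(np.hypot(P[...,0]-c[0],P[...,1]-c[1])<r);Q=P[m]
    if len(Q)<3: print(n,len(Q));continue
    R=cv2.minAreaRect(Q[:,:2].astype(np.float32)*1000);print(n,len(Q),Q.mean(0).round(4),np.round(R[0],1),np.round(R[1],1),round(R[2],1))
# red mask
hsv=cv2.cvtColor(a,cv2.COLOR_RGB2HSV);m=((hsv[...,0]<12)|(hsv[...,0]>168))&(hsv[...,1]>90)&(np.hypot(P[...,0]-.583,P[...,1]-.212)<.05)
Q=P[m];print(len(Q),Q.mean(0),cv2.minEnclosingCircle(Q[Q[:,2]>.046][:,:2].astype(np.float32)))
s=readout.state();print({k:np.round(s[k],4) for k in("tool_pos","tool_rot","wrist_force","torque")})
E
```

```text
0.57 [0.58485048 0.21650588 0.03120572]
stage 1470 [0.5258 0.1888 0.036 ] [530.6 191.2] [188.3 110.4] 20.8
dish 259 [0.5833 0.2112 0.0513] [585.2 210.6] [63.4 57.2] 2.1
jaw 115 [0.4894 0.1744 0.0717] [492.3 177.3] [60.8 46.3] 21.0
bar 73 [0.4857 0.1734 0.1114] [485.7 173.9] [13.  44.4] 11.8
tubrim 544 [ 0.5834 -0.1887  0.0806] [ 582.9 -187. ] [164.5 167.9] 0.4
244 [0.58214387 0.21065178 0.05182851] ((0.5830553770065308, 0.21046194434165955), 0.026930619031190872)
{'tool_pos': array([ 0.4832, -0.0446,  0.2037]), 'tool_rot': array([-2.000e-04,  6.132e-01,  7.899e-01, -3.000e-04]), 'wrist_force': array([-0.1996, -0.8529,  0.1208]), 'torque': array([ 0.0217, -0.1317,  0.0328])}
```

View pics/topc1.png

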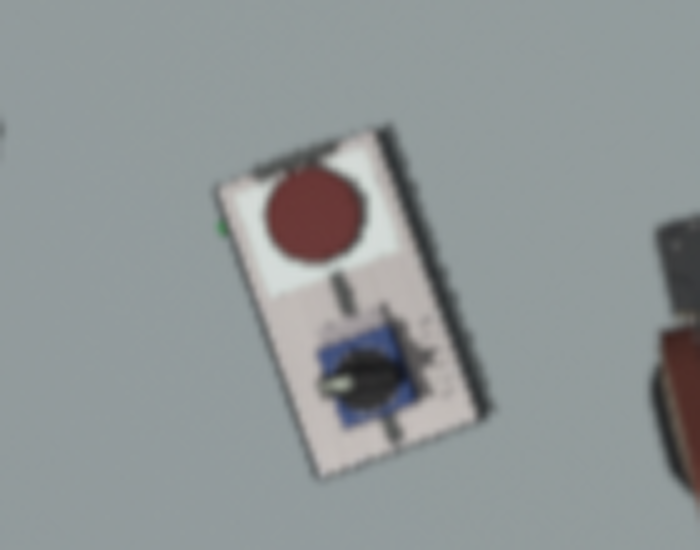

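Call:
drive_tool(
  targets=[
    [[0.2,0.25,0],[0,0,-0.046],0],
    [[0.4,0.5,0],[0,0,-0.092],0],
    [[0.6,0.75,0],[0,0,-0.138],0],
    [[0.83,1,0],[0,0,-0.184],0],
    [[0.83,1,0],[0,0,-0.231],0],
  ],
)

```text
time: 10.35
tool_pos: [0.5849, 0.0865, 0.2039]
tool_rot: [-0.002, 0.851, 0.525, 0.003]
wrist_force: [-0.2, -0.3, 0.5]
finger_gap: 1.002
grasp_force: 0.0
```

Call:
drive_tool(
  targets=[
    [[0,0.25,0],[0,0,-0.046],0],
    [[0,0.5,0],[0,0,-0.092],0],
    [[0,0.75,-0.2],[0,0,-0.138],0],
    [[0,1,-0.4],[0,0,-0.184],0],
    [[0,1,-0.6],[0,0,-0.231],0],
  ],
)

```text
time: 10.85
tool_pos: [0.5806, 0.207, 0.1313]
tool_rot: [-0.003, 0.982, 0.189, 0.0]
wrist_force: [-1.0, -0.5, 0.3]
finger_gap: 0.998
grasp_force: 0.0
```

Call:
drive_tool(
  targets=[
    [[0,0,0],[0,0,0],0],
    [[0,0,0],[0,0,0],0],
  ],
)

```text
time: 11.05
tool_pos: [0.5826, 0.1978, 0.132]
tool_rot: [0.0, 0.982, 0.188, -0.0]
wrist_force: [1.0, -0.9, 0.2]
finger_gap: 0.997
grasp_force: 0.0
```

```bash
python3 - <<'E'
from h import *
s=readout.state();q=s["tool_rot"];p=s["tool_pos"]
print(s["time"],p.round(4),q.round(4),"yaw",np.degrees(2*np.arctan2(q[2],q[1])),"shift",(np.array([.5825,.212,.0485])-p)/.12,s["joints"].round(2))
E
```

```text
11.05 [0.5826 0.1978 0.132 ] [ 1.000e-04  9.822e-01  1.881e-01 -4.000e-04] yaw 21.681712555406165 shift [-0.0011684   0.11804601 -0.6955229 ] [-0.28  0.67 -0.13  1.64  0.11  0.84 -1.65]
```

Call:
drive_tool(
  targets=[
    [[0,0.12,0],[0,0,-0.002],0],
    [[0,0.12,-0.2],[0,0,-0.002],0],
    [[0,0.12,-0.4],[0,0,-0.002],0],
    [[0,0.12,-0.5],[0,0,-0.002],0],
    [[0,0.12,-0.5],[0,0,-0.002],0],
  ],
)

```text
time: 11.55
tool_pos: [0.5827, 0.2112, 0.0711]
tool_rot: [-0.0, 0.983, 0.183, -0.001]
wrist_force: [-0.0, -0.5, 0.2]
finger_gap: 1.005
grasp_force: 0.0
```

Call:
drive_tool(
  targets=[
    [[0,0,-0.1],[0,0,0],0],
    [[0,0,-0.18],[0,0,0],0],
    [[0,0,-0.18],[0,0,0],0],
  ],
  squeeze=8,
)

```text
time: 11.85
tool_pos: [0.5825, 0.2108, 0.0492]
tool_rot: [0.0, 0.983, 0.183, -0.001]
wrist_force: [-0.6, -0.1, -0.6]
finger_gap: 0.996
grasp_force: 0.0
```

```bash
python3 - <<'E'
from h import *
s=readout.state();q=s["tool_rot"];p=s["tool_pos"]
print(s["time"],p.round(4),q.round(4),"yaw",np.degrees(2*np.arctan2(q[2],q[1])),"shift",(np.array([.5825,.212,.0485])-p)/.12,s["wrist_force"])
a,d=snap("top")
cv2.imwrite('pics/topc2.png',cv2.resize(a[160:270,140:280,::-1],None,fx=5,fy=5,interpolation=cv2.INTER_CUBIC))
E
```

```text
11.85 [0.5825 0.2108 0.0492] [ 2.000e-04  9.832e-01  1.825e-01 -1.100e-03] yaw 21.034780113779142 shift [-3.48756385e-05  9.73851447e-03 -5.66269743e-03] [-0.55592746 -0.10560714 -0.6419487 ]
```

View pics/topc2.png

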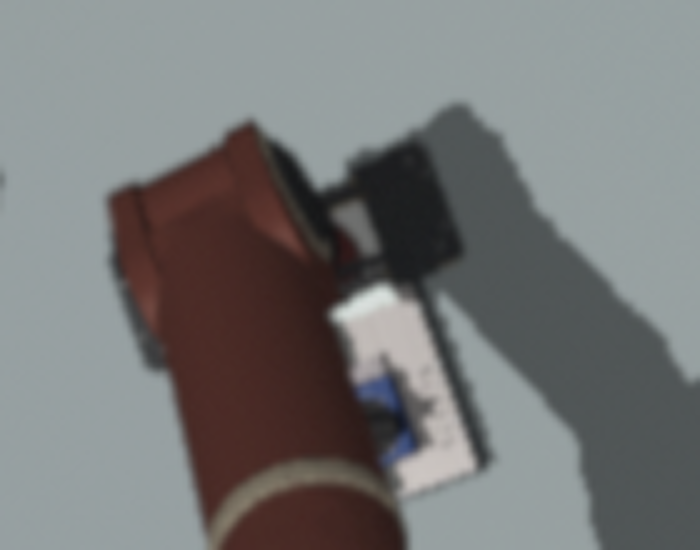

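Call:
drive_tool(
  targets=[
    [[0,0,-0.005],[0,0,0],1],
    [[0,0,-0.005],[0,0,0],1],
    [[0,0,-0.005],[0,0,0],1],
    [[0,0,-0.005],[0,0,0],1],
    [[0,0,-0.005],[0,0,0],1],
  ],
  squeeze=10,
)

```text
time: 12.4
tool_pos: [0.5833, 0.2113, 0.0498]
tool_rot: [-0.0, 0.983, 0.183, 0.0]
wrist_force: [0.6, -0.3, 0.8]
finger_gap: 0.645
grasp_force: 10.0
```

Call:
drive_tool(
  targets=[
    [[0,0,0],[0,0,0],1],
    [[0,0,0],[0,0,0],1],
    [[0,0,0],[0,0,0],1],
  ],
)

```text
time: 12.7
tool_pos: [0.5834, 0.2113, 0.0499]
tool_rot: [-0.0, 0.983, 0.183, 0.0]
wrist_force: [-0.5, 1.0, 1.8]
finger_gap: 0.638
grasp_force: 10.0
```

Call:
drive_tool(
  targets=[
    [[0,0,0.1],[0,0,0],1],
    [[0,0,0.25],[0,0,0],1],
    [[0,0,0.4],[0,0,0],1],
    [[0,0,0.55],[0,0,0],1],
    [[0,0,0.7],[0,0,0],1],
  ],
)

```text
time: 13.2
tool_pos: [0.5832, 0.2111, 0.1351]
tool_rot: [-0.0, 0.983, 0.183, 0.0]
wrist_force: [-0.7, 1.1, -0.7]
finger_gap: 0.641
grasp_force: 10.0
```

Call:
drive_tool(
  targets=[
    [[0,0,0.1],[0,0,0],1],
    [[0,0,0.2],[0,0,0],1],
    [[0,0,0.25],[0,0,0],1],
    [[0,0,0.25],[0,0,0],1],
  ],
)

```text
time: 13.6
tool_pos: [0.5836, 0.2113, 0.1645]
tool_rot: [-0.0, 0.983, 0.183, 0.001]
wrist_force: [0.6, -0.2, -1.2]
finger_gap: 0.643
grasp_force: 10.0
```

Call:
drive_tool(
  targets=[
    [[0,-0.08,0],[0,0,0],1],
    [[0,-0.22,0],[0,0,0],1],
    [[0,-0.4,0],[0,0,0],1],
    [[0,-0.6,0],[0,0,0],1],
    [[0,-0.8,0],[0,0,0],1],
  ],
)

```text
time: 14.1
tool_pos: [0.5827, 0.112, 0.1628]
tool_rot: [0.001, 0.983, 0.182, -0.001]
wrist_force: [0.5, -0.1, 0.2]
finger_gap: 0.643
grasp_force: 10.0
```

Call:
drive_tool(
  targets=[
    [[0,-0.2,0],[0,0,0],1],
    [[0,-0.4,0],[0,0,0],1],
    [[0,-0.6,0],[0,0,0],1],
    [[0,-0.8,0],[0,0,0],1],
    [[0,-1,0],[0,0,0],1],
  ],
)

```text
time: 14.6
tool_pos: [0.5822, -0.0081, 0.1629]
tool_rot: [0.0, 0.983, 0.181, -0.001]
wrist_force: [0.4, -0.8, -1.4]
finger_gap: 0.642
grasp_force: 10.0
```

Call:
drive_tool(
  targets=[
    [[0,-0.2,0],[0,0,0],1],
    [[0,-0.4,0],[0,0,0],1],
    [[0,-0.6,0],[0,0,0],1],
    [[0,-0.8,0],[0,0,0],1],
    [[0,-1,0],[0,0,0],1],
  ],
)

```text
time: 15.1
tool_pos: [0.5818, -0.1279, 0.1629]
tool_rot: [0.0, 0.983, 0.181, -0.001]
wrist_force: [-0.3, 0.3, -0.5]
finger_gap: 0.642
grasp_force: 10.0
```

Call:
drive_tool(
  targets=[
    [[0,-0.18,0],[0,0,0],1],
    [[0,-0.34,0],[0,0,0],1],
    [[0,-0.45,0],[0,0,0],1],
    [[0,-0.5,0],[0,0,0],1],
    [[0,-0.5,0],[0,0,0],1],
  ],
)

```text
time: 15.6
tool_pos: [0.5826, -0.1861, 0.1633]
tool_rot: [-0.0, 0.983, 0.182, -0.0]
wrist_force: [-0.9, 0.0, -1.3]
finger_gap: 0.64
grasp_force: 10.0
```

```bash
python3 - <<'E'
from h import *
s=readout.state();q=s["tool_rot"];p=s["tool_pos"]
print(s["time"],p.round(4),q.round(4),s["finger_gap"],s["grasp_force"],"shift",(np.array([.583,-.187,.08])-p)/.12,s["joints"].round(2))
a,d=snap("scene")
cv2.imwrite('pics/sc3.png',cv2.resize(a[80:300,150:430,::-1],None,fx=2.7,fy=2.7,interpolation=cv2.INTER_CUBIC))
E
```

```text
15.6 [ 0.5826 -0.1861  0.1633] [-0.000e+00  9.834e-01  1.816e-01 -4.000e-04] 0.6398388704644646 9.999959617853165 shift [ 0.00341446 -0.00776193 -0.69401654] [ 0.36  0.63 -0.15  1.62  0.11  0.91 -1.03]
```

View pics/sc3.png

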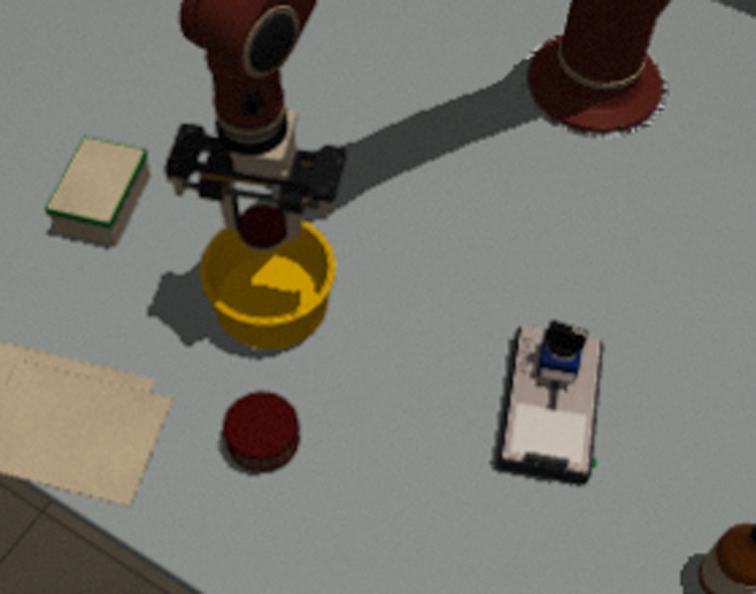

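Call:
drive_tool(
  targets=[
    [[0,-0.008,-0.15],[0,0,0],1],
    [[0,-0.008,-0.35],[0,0,0],1],
    [[0,-0.008,-0.55],[0,0,0],1],
    [[0,-0.008,-0.7],[0,0,0],1],
    [[0,-0.008,-0.8],[0,0,0],1],
  ],
)

```text
time: 16.15
tool_pos: [0.5828, -0.1837, 0.0662]
tool_rot: [-0.001, 0.983, 0.184, -0.001]
wrist_force: [0.0, -0.6, -0.7]
finger_gap: 0.643
grasp_force: 10.0
```

Call:
drive_tool(
  targets=[
    [[0,0,-0.1],[0,0,0],1],
    [[0,0,-0.2],[0,0,0],1],
    [[0,0,-0.28],[0,0,0],1],
    [[0,0,-0.28],[0,0,0],1],
    [[0,0,-0.28],[0,0,0],1],
  ],
)

```text
time: 16.65
tool_pos: [0.5834, -0.1858, 0.0341]
tool_rot: [0.0, 0.983, 0.183, 0.0]
wrist_force: [-0.0, 1.0, -0.7]
finger_gap: 0.641
grasp_force: 10.0
```

Call:
drive_tool(
  targets=[
    [[0,0,-0.06],[0,0,0],1],
    [[0,0,-0.06],[0,0,0],1],
    [[0,0,-0.06],[0,0,0],0.2],
    [[0,0,-0.06],[0,0,0],0.2],
    [[0,0,-0.06],[0,0,0],0.2],
  ],
)

```text
time: 17.15
tool_pos: [0.5834, -0.1858, 0.0271]
tool_rot: [0.0, 0.983, 0.183, 0.0]
wrist_force: [0.4, -0.8, -0.8]
finger_gap: 0.793
grasp_force: 0.0
```

Call:
drive_tool(
  targets=[
    [[0,0,0],[0,0,0],0.2],
    [[0,0,0.1],[0,0,0],0.2],
    [[0,0,0.4],[0,0,0],0.2],
    [[0,0,0.7],[0,0,0],0.2],
    [[0,0,1],[0,0,0],0.2],
  ],
)

```text
time: 17.65
tool_pos: [0.5832, -0.1857, 0.149]
tool_rot: [0.0, 0.983, 0.183, 0.0]
wrist_force: [0.3, -0.2, -0.1]
finger_gap: 0.8
grasp_force: 0.0
```

Call:
drive_tool(
  targets=[
    [[0,0,0.4],[0,0,0],0.2],
    [[0,0,0.8],[0,0,0],0.2],
    [[-0.4,0,0.8],[0,0,0],0.2],
    [[-0.8,0,0.8],[0,0,0],0.2],
    [[-0.8,0,0.8],[0,0,0],0.2],
  ],
)

```text
time: 18.15
tool_pos: [0.478, -0.1857, 0.2424]
tool_rot: [-0.001, 0.983, 0.181, -0.005]
wrist_force: [1.0, -0.7, -1.3]
finger_gap: 0.8
grasp_force: 0.0
```

Call:
drive_tool(
  targets=[
    [[0,-0.4,0],[0,0,0],0.2],
    [[0,-0.8,0],[0,0,0],0.2],
    [[0,-1,0],[0,0,0],0.2],
    [[0,-1,0],[0,0,0],0.2],
  ],
)

```text
time: 18.55
tool_pos: [0.4859, -0.3112, 0.2432]
tool_rot: [0.002, 0.984, 0.179, -0.0]
wrist_force: [-0.6, 0.5, 0.4]
finger_gap: 0.799
grasp_force: 0.0
```

```bash
python3 - <<'E'
from h import *
a,d=snap("top");P=cloud("top",d);z=P[...,2]
cv2.imwrite('pics/t4.png',cv2.resize(a[130:290,170:450,::-1],None,fx=2.8,fy=2.8,interpolation=cv2.INTER_CUBIC))
for n,lo,hi,c,r in[("jaw",.066,.0765,(.49,.175),.06),("bar",.1,.12,(.49,.175),.05),("tubrim",.074,.09,(.583,-.186),.1),("tubin",.017,.03,(.583,-.186),.06)]:
    m=(z>lo)&(z<hi)&(np.hypot(P[...,0]-c[0],P[...,1]-c[1])<r);Q=P[m]
    if len(Q)<3: print(n,len(Q));continue
    R=cv2.minAreaRect(Q[:,:2].astype(np.float32)*1000);print(n,len(Q),Q.mean(0).round(4),np.round(R[0],1),np.round(R[1],1),round(R[2],1))
E
```

```text
jaw 107 [0.4881 0.1743 0.0716] [487.2 175.3] [49.9 45.8] 21.1
bar 73 [0.4857 0.1732 0.1118] [485.6 174.1] [13. 45.] 11.8
tubrim 544 [ 0.5826 -0.1891  0.0807] [ 582.9 -187.2] [164.4 167.8] 0.4
tubin 269 [ 0.5797 -0.1875  0.0223] [ 574.7 -181.3] [58.5 74.6] 40.2
```

View pics/t4.png

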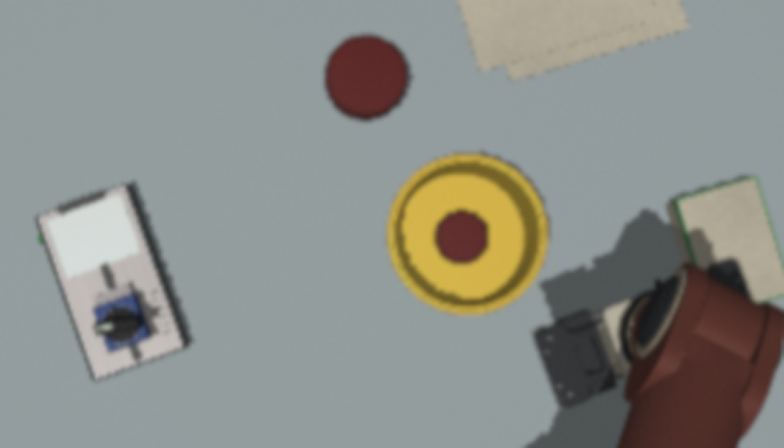

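```bash
python3 -c "
from workcell import *
print(sign_off())"
```

```text
the job is handed in; nothing more can be done
None
```

The job is handed in: I turned the knob anticlockwise to its stop, slid the jaw back until it stopped against about 12 N, and lowered the dish level into the yellow tub; the last picture shows it lying inside, with the tub where it was.

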